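# Pump up the drip waterer and open its tap

## Task

Pump the drip waterer up: press its yellow plunger down to the stop and let it spring fully back up, again and again, until the red indicator pin stands fully out. Only then push the blue-tipped tap lever all the way over to its other side, and finish with everything let go. Do it all by pressing and pushing with the fingertips: do not shove, tip or lift the tank, do not touch the red pin, and leave the spray bottle, plant pot, trowel and seed tray undisturbed.

Things in the scene. Friction and masses are not known exactly. Their poses are not given: they have to be found in the camera images.
- tank: Green box-shaped watering tank of about 3 to 5 kg standing loose on the counter, 170 (x) by 300 (y) by 120 mm high, with an overhanging top 178 by 308 mm. Origin at the centre of its underside, z up; its level top deck is 120 mm above the origin. On the deck, in tank axes: plunger axis at x 0, y -85 mm; pin at x 0, y -5 mm; pivot of the tap lever at x 0, y +85 mm. Its +x side (brass outlet) faces away from the robot, turned by up to about 0.45 rad.
- plunger_top (a point): Centre of the top face of the yellow round plunger pad (92 mm across, 18 mm thick, on a 22 mm steel stem). 80 mm above the deck (200 mm above the counter) when up, moving straight down with the plunger. Axes as the tank's.
- plunger (a joint): How far the plunger is pressed, m: 0 up, 0.040 down at its rigid stop. A spring returns it: 4.5 N at the top to about 10.5 N at the bottom, up to 3 N more while it drives the pin. Only a full stroke counts: down to the stop (the last 2 mm at most may lack), then up again to within 2 mm of the top, when the next stroke can take hold. A full stroke raises the pin by about 8 mm (the first stroke by 8 to 16 mm); extra strokes once the pin is out do nothing.
- pin_top (a point): Tip of the red indicator pin, 10 mm thick, upright between plunger and lever, in a black collar 6 mm high on the deck. 10 mm above the deck at pin value 0, 50 mm when fully out, when a white band at its foot comes into view above the collar. Axes as the tank's.
- pin (a joint): How far the indicator pin has come out, m: starts at 0 to 0.015, fully out at about 0.040. It stays where the strokes have brought it.
- lever_tip (a point): Centre of the blue ball (26 mm across) at the end of the tap lever, a steel bar 10 mm thick, 60 mm from its pivot, on a black block 70 (x) by 50 (y) by 25 mm high on the deck; the pivot lies 22 mm above the deck. Ball about 75 mm above the deck at either end of its swing, 82 mm in the middle. It swings in the tank's x-z plane: ball 29 mm to the tank's -x side of the pivot at 0, 29 mm to its +x side at 1.0.
- lever (a joint): Angle of the tap lever, rad, starting at 0 to 0.15: 0 leaning to the tank's -x side (shut, towards the robot), 1.0 leaning to its +x side (open, at its stop). It needs about 1 N at the ball and stays where it is left.
- spray_bottle: Bystander: empty green trigger spray bottle, 76 mm across, 221 mm high, loose and light. Origin at the centre of its underside.
- plant_pot: Bystander: blue ceramic plant pot, 120 mm across the rim, 110 mm high, loose. Origin at the centre of its underside.
- trowel: Bystander: small steel trowel with a wooden handle, 240 mm long, 55 mm wide, 26 mm high, lying loose. Origin near the middle on the counter, blade to its +x.
- seed_tray: Bystander: grey plastic seed tray with 3 by 4 cells, 150 by 200 by 50 mm, loose. Origin at the centre of its underside.

How it is judged:
By the outcome, as a careful person would: the job done as asked, in the order asked, and still so for the second after the job is handed in, with the robot touching nothing.
It also fails if it takes over 67 s, if anything falls off the work surface, if the arm or the gripper's body presses on something with over 40 N, if the wrist force passes 120 N, or if a joint passes its speed limit or range.

## Robot

A 7-joint arm with a two-finger parallel gripper is mounted at the origin on the work surface. World frame = base frame: x ahead of the robot, y to its left, z up, the work surface at z = 0. Lengths are in m, angles in rad, forces in N, time in s.
With the tool pointing down it reaches from about 0.4 to 0.9 m from the base axis. Payload 5.5 kg.
Tool frame: the origin (TCP) lies on the centre line of the jaws, within the pads' length; the fingertips stand 14 mm ahead of it and the grasp point (between the pads) lies 5 mm behind it; y points along the fingers, x is the direction in which the jaws open and shut, and the axes are right-handed (so a half turn about y gives the same grasp; the last joint's range is limited). The gripper opens to 85 mm and grips with 20 to 120 N. Pads are 22 mm wide; open, the fingers measure 114 mm over their backs; the gripper's body (76 mm by 85 mm) begins 54 mm behind the grasp point. The pads swing forward as they close: fully open they stand 13 mm farther back than shut.
Start: joints at [1.398, 0.501, -0.427, 1.55, 0.221, 1.138, -0.21], TCP at [0.274, -0.589, 0.245] pointing down, gripper open.
Joint ranges: [-2.88, 2.88], [-0.31, 2.03], [-1.54, 1.56], [0.2, 2.42], [-1.41, 4.55], [0.19, 2.02], [-2.57, 2.57]. Speed limits (rad/s): [2.57, 2.57, 3.14, 3.14, 3.14, 3.14, 3.14].

## Interface

Orientations are given as a unit quaternion [x, y, z, w].
In Python, from workcell import ctrl gives the robot as it stands.
- The arm moves only by the tool arm_command, never from a script. Its arguments are lists of equal length, an entry for each row: "xyz": the shift along the tool's x, y, z each as a share of 800 mm, from -1 to 1, a list of three; "delta_rot": the turn, a rotation vector about the tool's x, y, z each as a share of 0.1 rad, from -1 to 1, a list of three; "jaw": the finger opening in mm, from 0 to 85.4. In form: {"xyz": [[x, y, z], ...], "delta_rot": [[rx, ry, rz], ...], "jaw": [jaw, ...]}. A call has 1 to 10 rows; each row shifts and turns the commanded pose from where the row before left it, along the tool's axes as they then stand; what a row does not reach is not made up. A row lasts 1/10 s, in which the tool goes at most 50 mm and 8.59 degrees, less where a joint would pass 70% of its speed; a pose out of reach is approached as far as the arm can. A call with a number of a shift or a turn outside -1 to 1 is refused whole. A call with a gripper value outside its range is refused whole. The fingers move at their own pace and stop on an object; "newtons" is the grip in N (left out, the last holds). Time passes only in rows, so rows that do not move let the fingers close. It gives the time, the measured TCP pose, the force and the opening at its end, in the units of the state.
- ctrl.get_obs(): the state, without advancing time (a new reading comes with each control period).
- ctrl.get_image(name): name is "side" or "top"; returns the picture (400x640x3 uint8, red, green, blue); there is no depth.
- ctrl.camera_params(name): a dict with "mtx" (3x3 intrinsics, pixels), "rvec" (rotation vector, rad) and "tvec" (3), from world to camera coordinates, as OpenCV has them. Camera axes: x right, y down, z forward; pixel columns grow to the right and rows downward; lengths in m; the calibration is good to about 2 mm. A picture is of the moment at which its call begins. camera_params takes no time and is no camera call.
- ctrl.hand_in(): hands the job in, once; it reports no verdict.
Trained networks look in the newest picture that a camera, given by its name, has taken for a name from the list of things; names that differ only in an ending like _2 or _b are one class to them, and where a whole thing is asked for, a point or a joint stands for the part that bears it (a point fixed in the world has none). Each returns a list of dicts, best first, with "p" (0 to 1); they miss things now and then, are a little off and sometimes report something else, mostly with a low value. They report only what shows in the picture. A call takes as long as a camera call.
- ctrl.silhouettes(camera, query): "mask" (400x640 bool, what is visible of it) and "rect" ([left, top, width, height] in pixels, round what is visible of it).
The state is a dict: "time": time; "joint_positions": joint angles; "joint_vel": joint speeds; "effort": joint torques, N m; "tool_pos": TCP position; "tool_rot": TCP orientation; "force": force on the tool from outside, world axes, zero at the start; "wrist_torque": the same for the moment, N m; "finger_gap": finger opening in m.
Only numpy, scipy, OpenCV 4.12 (cv2) and the standard library are available. Lean on these libraries where they do the work, as an engineer would, in place of code of your own. Each camera call takes 0.05 s, during which the arm holds its last target. There are 200 camera calls.

## Working session

There is one attempt and no reset: what is moved stays moved. The work goes in short steps, Python scripts to look and compute and a tool call to move; the robot and the scene stay as the last step left them, time stands still between calls to the robot, and variables do not carry over. Pictures are saved under pics/ and viewed, about 8 in all and at most 12, crops included, and the job is handed in when it is done.

Besides the shell and the picture viewer there is one more tool, called after ">>>" as name(argument=value, ...) on one line, values as JSON. arm_command: Moves the arm, as the interface text tells. Its arguments: {"type":"object","properties":{"xyz":{"type":"array"},"delta_rot":{"type":"array"},"jaw":{"type":"array"},"newtons":{"type":"number"}},"required":["xyz","delta_rot","jaw"]}

```bash
mkdir -p pics
cat > h.py <<'E'
import numpy as np, cv2
from workcell import ctrl
from scipy.spatial.transform import Rotation as R
def cam(n):
    p=ctrl.camera_params(n); Rm=cv2.Rodrigues(np.array(p['rvec'],float))[0]
    return np.array(p['mtx'],float),Rm,np.array(p['tvec'],float).ravel()
def proj(n,P):
    K,Rm,t=cam(n); q=(np.atleast_2d(P)@Rm.T+t)@K.T; return q[:,:2]/q[:,2:]
def ray(n,uv,z):
    K,Rm,t=cam(n); d=Rm.T@np.linalg.solve(K,[uv[0],uv[1],1]); c=-Rm.T@t
    return c+d*(z-c[2])/d[2]
def snap(n,f):
    im=ctrl.get_image(n); cv2.imwrite('pics/'+f,cv2.cvtColor(im,cv2.COLOR_RGB2BGR)); return im
E
python3 - <<'E'
from h import *
o=ctrl.get_obs(); print({k:np.round(v,3) for k,v in o.items()})
for n in('top','side'):
    snap(n,n+'0.png')
    K,Rm,t=cam(n); print(n,-Rm.T@t)
    for q in('tank','plunger_top','plunger','pin_top','pin','lever_tip','lever','spray_bottle','plant_pot','trowel','seed_tray'):
        for r in ctrl.silhouettes(n,q)[:2]:
            m=r['mask']; v,u=np.nonzero(m); print(q,round(r['p'],2),r['rect'],u.mean().round(1),v.mean().round(1),len(u))
E
```

```text
{'time': np.float64(0.0), 'joint_positions': array([ 1.398,  0.502, -0.427,  1.551,  0.221,  1.138, -0.21 ]), 'joint_vel': array([ 0.   ,  0.   ,  0.   , -0.001, -0.001, -0.001,  0.001]), 'effort': array([ 1.0000e-03, -5.6953e+01, -5.8160e+00, -2.8094e+01,  1.1000e-02,
        1.2000e-02,  0.0000e+00]), 'tool_pos': array([ 0.274, -0.589,  0.244]), 'tool_rot': array([-0.596,  0.381, -0.38 ,  0.597]), 'force': array([-0.253, -0.228,  0.806]), 'wrist_torque': array([ 0.033, -0.026, -0.009]), 'finger_gap': np.float64(0.085)}
top [0.47206963 0.00713287 1.13388107]
tank 0.57 [253.8, 143.9, 121.9, 87.0] 316.2 183.3 7021
plunger_top 0.83 [329.1, 170.6, 35.5, 36.1] 347.9 187.2 1039
plunger 0.67 [331.2, 171.8, 35.7, 32.5] 348.3 187.5 998
pin 0.74 [274.0, 175.5, 11.7, 8.8] 282.0 182.0 84
lever_tip 0.59 [256.7, 140.0, 119.0, 90.8] 316.0 183.1 7133
lever 0.65 [416.0, 136.5, 72.5, 53.5] 450.5 160.9 3707
lever 0.39 [274.6, 176.3, 10.4, 15.7] 281.8 182.2 93
spray_bottle 0.61 [152.4, 216.3, 49.6, 35.7] 178.6 231.1 1128
plant_pot 0.87 [425.4, 227.7, 47.6, 40.8] 450.0 247.2 1587
trowel 0.84 [181.4, 131
[... 172 characters left out ...]
515 1.19230142]
tank 0.63 [242.2, 145.6, 102.8, 113.8] 296.2 203.2 6713
plunger_top 0.91 [293.0, 144.4, 27.8, 28.4] 308.5 158.3 580
plunger 0.92 [295.3, 147.4, 29.2, 29.9] 308.2 158.1 591
plunger 0.7 [357.1, 111.7, 35.8, 35.6] 372.5 128.6 1087
lever_tip 0.51 [292.2, 147.0, 32.6, 26.9] 308.6 158.3 589
lever_tip 0.39 [283.3, 193.5, 10.9, 12.0] 288.8 200.5 91
lever 0.54 [285.7, 196.0, 7.3, 8.3] 289.2 200.1 37
spray_bottle 0.71 [298.3, 293.3, 35.4, 54.9] 311.5 321.1 1531
plant_pot 0.71 [358.0, 110.3, 36.3, 37.8] 372.5 128.9 1083
trowel 0.87 [216.8, 285.5, 62.9, 57.1] 251.0 317.5 1055
trowel 0.56 [277.8, 98.1, 56.1, 52.4] 304.5 123.9 1945
seed_tray 0.84 [279.2, 100.8, 54.7, 49.6] 304.4 124.0 1943
```

View pics/top0.png

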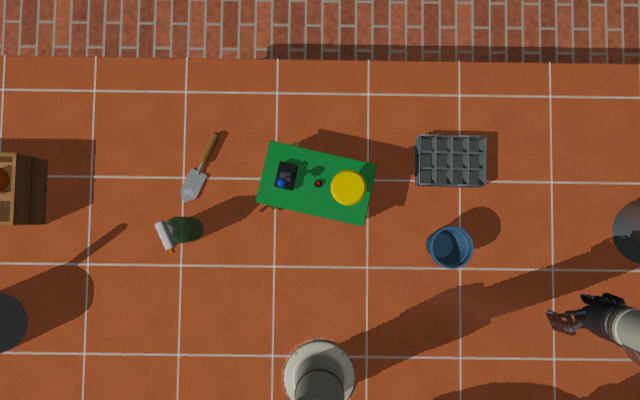

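View pics/side0.png

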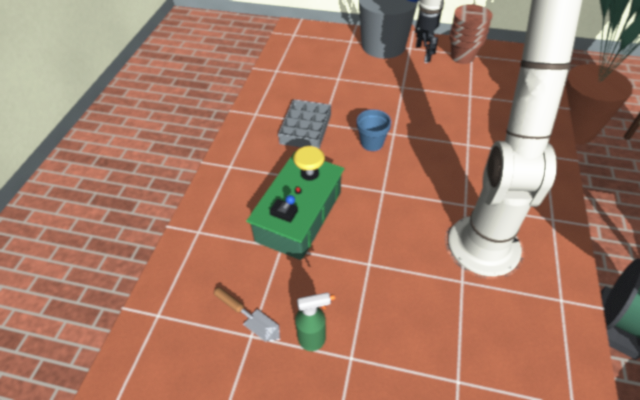

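```bash
cat > m.py <<'E'
from h import *
def blob(im,lo,hi,win):
    h=cv2.cvtColor(im,cv2.COLOR_RGB2HSV); m=cv2.inRange(h,lo,hi); w=np.zeros_like(m); w[win[1]:win[3],win[0]:win[2]]=1
    m=m*w; v,u=np.nonzero(m); return m,(u.mean(),v.mean()) if len(u) else None,len(u)
E
python3 - <<'E'
from m import *
for n,w in(('top',(240,130,390,240)),('side',(235,140,355,270))):
    im=cv2.cvtColor(cv2.imread(f'pics/{n}0.png'),cv2.COLOR_BGR2RGB)
    for c,lo,hi,z in(('yel',(22,150,120),(35,255,255),.2),('blue',(105,130,60),(130,255,255),.197),('red',(0,190,40),(4,255,255),.135),('green',(50,120,40),(80,255,255),.12)):
        m,cc,k=blob(im,lo,hi,w); print(n,c,cc,k,cc and ray(n,cc,z).round(4))
        if c=='green' and n=='top':
            cs=max(cv2.findContours(m,0,2)[0],key=cv2.contourArea)
            P=np.array([ray(n,p[0],.12)[:2] for p in cv2.convexHull(cs)]).astype(np.float32)*1000
            r=cv2.minAreaRect(P); print(r, cv2.boxPoints(r).round(0).tolist())
    print(proj(n,[[.274,-.589,.245]]))
o=ctrl.get_obs(); print(R.from_quat(o['tool_rot']).as_matrix().round(3))
E
```

```text
top yel (np.float64(347.22669491525426), np.float64(187.57521186440678)) 944 [ 0.5582 -0.0654  0.2   ]
top blue (np.float64(280.85185185185185), np.float64(182.3827160493827)) 81 [0.5696 0.1046 0.197 ]
top red (np.float64(317.75), np.float64(182.66666666666666)) 12 [0.5766 0.0102 0.135 ]
top green (np.float64(312.4671125975474), np.float64(182.76105536975103)) 5382 [0.5777 0.0249 0.12  ]
((577.5401000976562, 14.949386596679688), (305.83001708984375, 177.1060791015625), 78.02587890625) [[459.0, -116.0], [632.0, -153.0], [696.0, 146.0], [523.0, 183.0]]
[[565.55343947 306.65477848]]
side yel (np.float64(307.90274314214463), np.float64(155.5436408977556)) 401 [ 0.5581 -0.0684  0.2   ]
side blue (np.float64(289.8125), np.float64(199.640625)) 64 [0.5667 0.1039 0.197 ]
side red None 0 None
side green (np.float64(296.85181179015683), np.float64(201.09545700378584)) 3698 [0.5664 0.0459 0.12  ]
[[421.66493762  54.75261965]]
[[ 0.422  0.     0.907]
 [-0.907 -0.     0.422]
 [ 0.    -1.     0.   ]]
```

>>> arm_command(xyz=[[-0.015,-0.005,0.02],[-0.029,-0.005,0.04],[-0.029,-0.005,0.04],[-0.029,-0.005,0.04],[-0.029,-0.005,0.04],[-0.029,-0.005,0.04],[-0.029,-0.005,0.04],[-0.029,-0.005,0.04],[-0.029,-0.005,0.04],[-0.029,-0.005,0.04]], delta_rot=[[0,0,0],[0,0,0],[0,0,0],[0,0,0],[0,0,0],[0,0,0],[0,0,0],[0,0,0],[0,0,0],[0,0,0]], jaw=[0,0,0,0,0,0,0,0,0,0], newtons=30)

```text
time: 2.2
tool_pos: [0.4574, -0.2577, 0.2859]
tool_rot: [0.597, -0.38, 0.38, -0.596]
force: [-0.8, -0.9, 0.2]
finger_gap: -0.0001
```

>>> arm_command(xyz=[[-0.032,0,0.043],[-0.032,0,0.043],[-0.032,0,0.043],[-0.032,0,0.043],[-0.016,0,0.02],[0,0,0],[0,0,0],[0,0,0],[0,0,0],[0,0,0]], delta_rot=[[0,0,0],[0,0,0],[0,0,0],[0,0,0],[0,0,0],[0,1,0],[0,1,0],[0,1,0],[0,1,0],[0,1,0]], jaw=[0,0,0,0,0,0,0,0,0,0])

```text
time: 3.2
tool_pos: [0.5469, -0.0898, 0.2856]
tool_rot: [0.483, -0.516, 0.516, -0.483]
force: [-0.9, 0.4, 0.4]
finger_gap: 0.0001
```

>>> arm_command(xyz=[[0,0,0],[0,0,0],[0,0,0]], delta_rot=[[0,1,0],[0,0.45,0],[0,0,0]], jaw=[0,0,0])

```text
time: 3.5
tool_pos: [0.5469, -0.09, 0.2857]
tool_rot: [0.445, -0.549, 0.549, -0.445]
force: [-0.4, 0.0, -0.1]
finger_gap: -0.0
```

```bash
cat > st.py <<'E'
from h import *
import sys
def to(P):
    o=ctrl.get_obs(); M=R.from_quat(o['tool_rot']).as_matrix()
    d=M.T@(np.array(P)-o['tool_pos']); return (d/.8).round(4)
if __name__=='__main__':
    o=ctrl.get_obs(); print(o['time'],o['tool_pos'].round(4),o['force'].round(1)); print(R.from_quat(o['tool_rot']).as_matrix().round(3),o['joint_positions'].round(2))
E
python3 st.py; python3 -c "
from st import *
print(to([.5585,-.067,.23]))"
```

```text
3.5 [ 0.5469 -0.09    0.2857] [-0.4  0.  -0.1]
[[-0.207  0.     0.978]
 [-0.978 -0.    -0.207]
 [ 0.    -1.     0.   ]] [ 0.59  0.31 -0.58  1.74  0.18  1.14 -1.82]
[-0.0311  0.0696  0.0082]
```

>>> arm_command(xyz=[[-0.016,0.02,0.004],[-0.015,0.02,0.004],[0,0.02,0],[0,0.01,0],[0,0.008,0],[0,0,0]], delta_rot=[[0,0,0],[0,0,0],[0,0,0],[0,0,0],[0,0,0],[0,0,0]], jaw=[0,0,0,0,0,0])

```text
time: 4.1
tool_pos: [0.5583, -0.0686, 0.2224]
tool_rot: [-0.445, 0.55, -0.549, 0.445]
force: [-0.1, 1.1, -0.2]
finger_gap: -0.0003
```

>>> arm_command(xyz=[[0,0.012,0],[0,0.012,0],[0,0.012,0],[0,0,0]], delta_rot=[[0,0,0],[0,0,0],[0,0,0],[0,0,0]], jaw=[0,0,0,0])

```text
time: 4.5
tool_pos: [0.5599, -0.0687, 0.1941]
tool_rot: [0.444, -0.549, 0.55, -0.446]
force: [0.3, 0.2, 7.4]
finger_gap: 0.0
```

>>> arm_command(xyz=[[0,0.01,0],[0,0.01,0],[0,0.003,0],[0,0,0]], delta_rot=[[0,0,0],[0,0,0],[0,0,0],[0,0,0]], jaw=[0,0,0,0])

```text
time: 4.9
tool_pos: [0.56, -0.0688, 0.1767]
tool_rot: [0.444, -0.549, 0.55, -0.446]
force: [-1.9, 0.1, 10.8]
finger_gap: -0.0001
```

>>> arm_command(xyz=[[0,0.0025,0],[0,0,0]], delta_rot=[[0,0,0],[0,0,0]], jaw=[0,0])

```text
time: 5.1
tool_pos: [0.56, -0.0687, 0.175]
tool_rot: [0.444, -0.549, 0.55, -0.446]
force: [-1.7, -0.8, 11.3]
finger_gap: 0.0001
```

>>> arm_command(xyz=[[0,0.0025,0],[0,0,0]], delta_rot=[[0,0,0],[0,0,0]], jaw=[0,0])

```text
time: 5.3
tool_pos: [0.5601, -0.0688, 0.174]
tool_rot: [0.445, -0.549, 0.551, -0.445]
force: [-4.6, 0.2, 18.5]
finger_gap: 0.0001
```

>>> arm_command(xyz=[[0,0.002,0],[0,0,0]], delta_rot=[[0,0,0],[0,0,0]], jaw=[0,0])

```text
time: 5.5
tool_pos: [0.5602, -0.0687, 0.1739]
tool_rot: [0.445, -0.548, 0.551, -0.445]
force: [-8.6, 0.3, 29.3]
finger_gap: -0.0003
```

>>> arm_command(xyz=[[0,-0.02,0],[0,-0.02,0],[0,-0.02,0],[0,-0.006,0],[0,0,0],[0,0,0]], delta_rot=[[0,0,0],[0,0,0],[0,0,0],[0,0,0],[0,0,0],[0,0,0]], jaw=[0,0,0,0,0,0])

```text
time: 6.1
tool_pos: [0.558, -0.0687, 0.2218]
tool_rot: [-0.445, 0.55, -0.549, 0.445]
force: [0.4, -0.2, -0.9]
finger_gap: 0.0002
```

```bash
python3 - <<'E'
from m import *
from st import *
a=snap('top','t1.png'); b=snap('side','s1.png')
c=np.hstack([cv2.resize(a[130:240,250:390],None,fx=3,fy=3,interpolation=2),cv2.resize(b[140:250,240:360],None,fx=3,fy=3,interpolation=2)]);cv2.imwrite('pics/c1.png',c[:,:,::-1])
E
python3 st.py
```

```text
6.2 [ 0.558  -0.0686  0.2216] [ 0.3  0.2 -0.7]
[[-0.208 -0.002  0.978]
 [-0.978  0.    -0.208]
 [ 0.    -1.    -0.002]] [ 0.53  0.39 -0.57  1.79  0.24  1.03 -1.91]
```

View pics/c1.png

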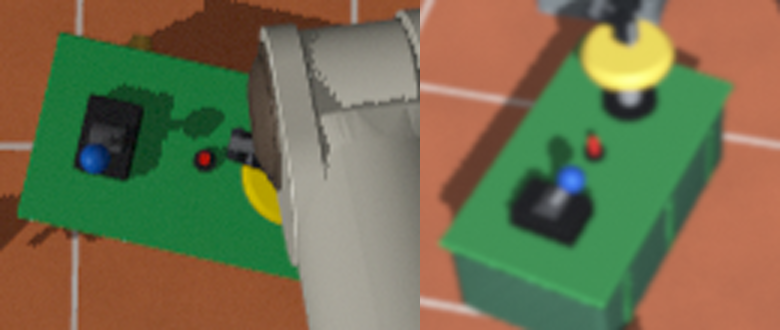

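The left crop (top view) shows the blue ball on the near side of its block and the pin clear. The right crop (side view) shows the pad back up and the red pin rising, around (594,147). I'll continue with more strokes.

>>> arm_command(xyz=[[0,0.02,0],[0,0.02,0],[0,0.015,0],[0,0.008,0],[0,0.002,0],[0,0,0]], delta_rot=[[0,0,0],[0,0,0],[0,0,0],[0,0,0],[0,0,0],[0,0,0]], jaw=[0,0,0,0,0,0])

```text
time: 6.8
tool_pos: [0.5601, -0.0685, 0.174]
tool_rot: [0.445, -0.548, 0.55, -0.445]
force: [-6.7, 0.5, 25.2]
finger_gap: -0.0002
```

>>> arm_command(xyz=[[0,-0.02,0],[0,-0.02,0],[0,-0.02,0],[0,-0.005,0],[0,0,0],[0,0,0]], delta_rot=[[0,0,0],[0,0,0],[0,0,0],[0,0,0],[0,0,0],[0,0,0]], jaw=[0,0,0,0,0,0])

```text
time: 7.4
tool_pos: [0.5579, -0.0686, 0.2216]
tool_rot: [-0.446, 0.55, -0.549, 0.445]
force: [-1.3, -0.3, -0.1]
finger_gap: -0.0
```

```bash
cat > pin.py <<'E'
from m import *
import sys
def rep(f):
    b=snap('side',f); crop=b[165:205,280:320].astype(int)
    m=(crop[...,0]>110)&(crop[...,0]>2*crop[...,1])&(crop[...,0]>1.8*crop[...,2]); 
    # keep only deck pin: column window near pin
    v,u=np.nonzero(m); print(f,'red px',len(u),'v',v.min()+165 if len(v) else None,v.max()+165 if len(v) else None,'u',(u.mean()+280).round(1) if len(u) else None)
    h=cv2.cvtColor(b,cv2.COLOR_RGB2HSV)
    for c,lo,hi in(('yel',(22,120,120),(35,255,255)),('blue',(105,130,60),(130,255,255))):
        _,cc,k=blob(b,lo,hi,(235,140,355,270)); print(c,np.round(cc,1),k)
if __name__=='__main__':
    p=np.array([.5775-.001,.0149-.005,0]); print('pin tip proj 0/10/20/30/40 mm',[proj('side',p+[0,0,.13+k/1000])[0].round(1).tolist() for k in(0,10,20,30,40)])
    rep(sys.argv[1]); print(ctrl.get_obs()['time'])
E
python3 pin.py s2.png
python3 - <<'E'
import cv2; b=cv2.imread('pics/s1.png')
c=b[165:205,280:320].astype(int); m=(c[...,2]>110)&(c[...,2]>2*c[...,1])&(c[...,2]>1.8*c[...,0]); print(m.sum(), m.nonzero()[0]+165)
E
```

```text
pin tip proj 0/10/20/30/40 mm [[296.5, 189.3], [296.3, 187.1], [296.1, 184.9], [295.9, 182.7], [295.7, 180.5]]
s2.png red px 22 v 185 191 u 297.4
yel [308.2 158.6] 487
blue [289.7 199.6] 63
7.45
20 [186 186 187 187 187 188 188 188 188 189 189 189 189 190 190 190 190 191
 191 191]
```

>>> arm_command(xyz=[[0,0.02,0],[0,0.02,0],[0,0.015,0],[0,0.008,0],[0,0.002,0],[0,0,0]], delta_rot=[[0,0,0],[0,0,0],[0,0,0],[0,0,0],[0,0,0],[0,0,0]], jaw=[0,0,0,0,0,0])

```text
time: 8.05
tool_pos: [0.56, -0.0685, 0.1739]
tool_rot: [0.445, -0.549, 0.55, -0.445]
force: [-7.4, 0.2, 26.1]
finger_gap: -0.0
```

>>> arm_command(xyz=[[0,-0.02,0],[0,-0.02,0],[0,-0.02,0],[0,-0.005,0],[0,0,0],[0,0,0]], delta_rot=[[0,0,0],[0,0,0],[0,0,0],[0,0,0],[0,0,0],[0,0,0]], jaw=[0,0,0,0,0,0])

```text
time: 8.65
tool_pos: [0.5579, -0.0686, 0.2215]
tool_rot: [-0.446, 0.55, -0.549, 0.444]
force: [0.3, -0.6, -0.0]
finger_gap: -0.0001
```

```bash
python3 pin.py s3.png
```

```text
pin tip proj 0/10/20/30/40 mm [[296.5, 189.3], [296.3, 187.1], [296.1, 184.9], [295.9, 182.7], [295.7, 180.5]]
s3.png red px 24 v 184 191 u 297.3
yel [308.3 158.7] 483
blue [289.8 199.6] 64
8.7
```

>>> arm_command(xyz=[[0,0.02,0],[0,0.02,0],[0,0.015,0],[0,0.008,0],[0,0.002,0],[0,0,0]], delta_rot=[[0,0,0],[0,0,0],[0,0,0],[0,0,0],[0,0,0],[0,0,0]], jaw=[0,0,0,0,0,0])

```text
time: 9.3
tool_pos: [0.56, -0.0685, 0.174]
tool_rot: [0.445, -0.548, 0.55, -0.445]
force: [-8.5, -0.4, 27.3]
finger_gap: 0.0
```

>>> arm_command(xyz=[[0,-0.02,0],[0,-0.02,0],[0,-0.02,0],[0,-0.005,0],[0,0,0],[0,0,0]], delta_rot=[[0,0,0],[0,0,0],[0,0,0],[0,0,0],[0,0,0],[0,0,0]], jaw=[0,0,0,0,0,0])

```text
time: 9.9
tool_pos: [0.5579, -0.0686, 0.2215]
tool_rot: [-0.446, 0.55, -0.549, 0.445]
force: [0.9, 0.7, -0.3]
finger_gap: -0.0003
```

```bash
python3 pin.py s4.png
python3 - <<'E'
import cv2,numpy as np
c=[cv2.resize(cv2.imread(f'pics/s{k}.png')[165:215,270:320],None,fx=5,fy=5,interpolation=cv2.INTER_CUBIC) for k in(1,3,4)]
cv2.imwrite('pics/c4.png',np.hstack(c))
E
```

```text
pin tip proj 0/10/20/30/40 mm [[296.5, 189.3], [296.3, 187.1], [296.1, 184.9], [295.9, 182.7], [295.7, 180.5]]
s4.png red px 30 v 182 191 u 297.2
yel [308.3 158.6] 486
blue [289.8 199.6] 64
9.95
```

View pics/c4.png

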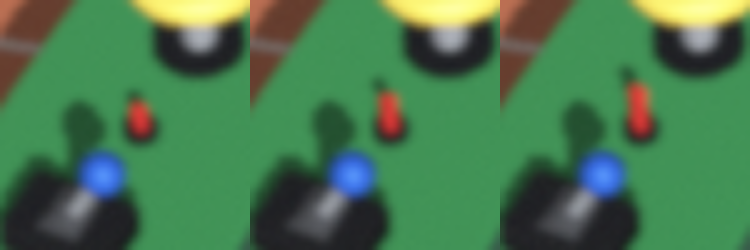

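The crops after strokes 1, 3 and 4 show the red pin growing steadily, with its tip now near row 182 (about 33 mm). There is no white band at its foot yet, so I'll do two more strokes.

>>> arm_command(xyz=[[0,0.02,0],[0,0.02,0],[0,0.015,0],[0,0.008,0],[0,0.002,0],[0,0,0]], delta_rot=[[0,0,0],[0,0,0],[0,0,0],[0,0,0],[0,0,0],[0,0,0]], jaw=[0,0,0,0,0,0])

```text
time: 10.55
tool_pos: [0.5599, -0.0685, 0.174]
tool_rot: [0.445, -0.548, 0.55, -0.445]
force: [-7.9, -0.1, 27.2]
finger_gap: -0.0001
```

>>> arm_command(xyz=[[0,-0.02,0],[0,-0.02,0],[0,-0.02,0],[0,-0.005,0],[0,0,0],[0,0,0]], delta_rot=[[0,0,0],[0,0,0],[0,0,0],[0,0,0],[0,0,0],[0,0,0]], jaw=[0,0,0,0,0,0])

```text
time: 11.15
tool_pos: [0.5579, -0.0686, 0.2215]
tool_rot: [-0.446, 0.55, -0.549, 0.445]
force: [-0.4, 0.2, -0.9]
finger_gap: 0.0004
```

```bash
python3 pin.py s5.png
```

```text
pin tip proj 0/10/20/30/40 mm [[296.5, 189.3], [296.3, 187.1], [296.1, 184.9], [295.9, 182.7], [295.7, 180.5]]
s5.png red px 33 v 181 191 u 297.2
yel [308.2 158.6] 487
blue [289.7 199.6] 62
11.2
```

>>> arm_command(xyz=[[0,0.02,0],[0,0.02,0],[0,0.015,0],[0,0.008,0],[0,0.002,0],[0,0,0]], delta_rot=[[0,0,0],[0,0,0],[0,0,0],[0,0,0],[0,0,0],[0,0,0]], jaw=[0,0,0,0,0,0])

```text
time: 11.8
tool_pos: [0.5599, -0.0685, 0.1739]
tool_rot: [0.445, -0.549, 0.55, -0.445]
force: [-7.1, -0.1, 26.9]
finger_gap: -0.0002
```

>>> arm_command(xyz=[[0,-0.02,0],[0,-0.02,0],[0,-0.02,0],[0,-0.005,0],[0,0,0],[0,0,0]], delta_rot=[[0,0,0],[0,0,0],[0,0,0],[0,0,0],[0,0,0],[0,0,0]], jaw=[0,0,0,0,0,0])

```text
time: 12.4
tool_pos: [0.5579, -0.0686, 0.2215]
tool_rot: [-0.446, 0.55, -0.549, 0.445]
force: [-0.1, 0.3, -0.4]
finger_gap: -0.0002
```

```bash
python3 pin.py s6.png
python3 - <<'E'
import cv2,numpy as np
c=[cv2.resize(cv2.imread(f'pics/s{k}.png')[165:215,270:320],None,fx=5,fy=5,interpolation=cv2.INTER_CUBIC) for k in(4,5,6)]
cv2.imwrite('pics/c6.png',np.hstack(c))
E
```

```text
pin tip proj 0/10/20/30/40 mm [[296.5, 189.3], [296.3, 187.1], [296.1, 184.9], [295.9, 182.7], [295.7, 180.5]]
s6.png red px 31 v 181 190 u 297.2
yel [308.2 158.6] 485
blue [289.7 199.6] 63
12.45
```

View pics/c6.png

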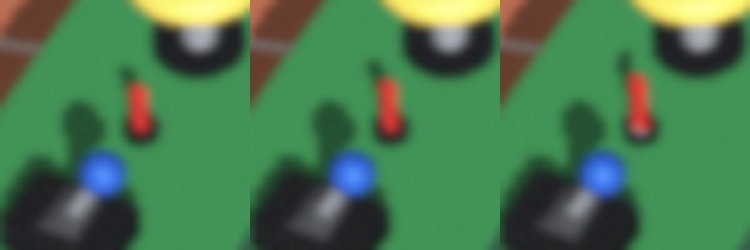

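In the third crop (after stroke 6) the white band shows at the pin's foot, near (638,130). Extra strokes do nothing once the pin is out, so I'll do one more to confirm it has stopped rising.

>>> arm_command(xyz=[[0,0.02,0],[0,0.02,0],[0,0.015,0],[0,0.008,0],[0,0.002,0],[0,0,0]], delta_rot=[[0,0,0],[0,0,0],[0,0,0],[0,0,0],[0,0,0],[0,0,0]], jaw=[0,0,0,0,0,0])

```text
time: 13.05
tool_pos: [0.5599, -0.0685, 0.1739]
tool_rot: [0.445, -0.549, 0.55, -0.445]
force: [-6.7, 0.4, 26.4]
finger_gap: -0.0003
```

>>> arm_command(xyz=[[0,-0.02,0],[0,-0.02,0],[0,-0.02,0],[0,-0.02,0],[0,-0.02,0],[0,-0.02,0],[0,0,0]], delta_rot=[[0,0,0],[0,0,0],[0,0,0],[0,0,0],[0,0,0],[0,0,0],[0,0,0]], jaw=[0,0,0,0,0,0,0])

```text
time: 13.75
tool_pos: [0.5597, -0.0685, 0.268]
tool_rot: [0.444, -0.549, 0.55, -0.446]
force: [1.6, -0.1, -0.1]
finger_gap: -0.0003
```

```bash
python3 pin.py s7.png
python3 - <<'E'
from st import *
a=np.array(cv2.imread('pics/s6.png')[175:197,288:306],int); b=np.array(cv2.imread('pics/s7.png')[175:197,288:306],int); print('pin diff',abs(a-b).max(),abs(a-b).mean())
o=ctrl.get_obs(); print(o['tool_pos'])
ty=np.array([.208,.978,0]); tx=np.array([.978,-.208,0])
piv=np.array([.577,.0145,.12])+.085*ty; print('pivot',piv)
pre=piv-.085*tx; pre[2]=.28; print(pre,to(pre))
E
```

```text
pin tip proj 0/10/20/30/40 mm [[296.5, 189.3], [296.3, 187.1], [296.1, 184.9], [295.9, 182.7], [295.7, 180.5]]
s7.png red px 31 v 181 190 u 297.2
yel [308.3 157.3] 565
blue [289.8 199.6] 64
13.8
pin diff 9 0.7491582491582491
[ 0.55900968 -0.06852855  0.26674948]
pivot [0.59468 0.09763 0.12   ]
[0.51155 0.11531 0.28   ] [-0.2125 -0.0166 -0.1058]
```

>>> arm_command(xyz=[[-0.021,0,-0.01],[-0.043,0,-0.021],[-0.043,0,-0.021],[-0.043,0,-0.021],[-0.043,0,-0.021],[-0.02,0,-0.012],[0,0.03,0],[0,0.03,0],[0,0.03,0],[0,0,0]], delta_rot=[[0,0,0],[0,0,0],[0,0,0],[0,0,0],[0,0,0],[0,0,0],[0,0,0],[0,0,0],[0,0,0],[0,0,0]], jaw=[0,0,0,0,0,0,0,0,0,0])

```text
time: 14.8
tool_pos: [0.5078, 0.1148, 0.1905]
tool_rot: [-0.448, 0.551, -0.548, 0.443]
force: [-0.6, 0.7, 0.3]
finger_gap: -0.0002
```

```bash
python3 st.py
python3 - <<'E'
from pin import *
rep('s8.png'); b=cv2.imread('pics/s8.png'); cv2.imwrite('pics/c8.png',cv2.resize(b[130:250,230:370],None,fx=4,fy=4,interpolation=2))
from st import to
ty=np.array([.208,.978,0]); tx=np.array([.978,-.208,0]); piv=np.array([.577,.0145,.12])+.085*ty
for s in(-.053,.005): P=piv+s*tx; P[2]=.194; print(P.round(3),to(P))
E
```

```text
14.8 [0.5078 0.1148 0.1905] [-0.6  0.7  0.3]
[[-0.207 -0.009  0.978]
 [-0.978 -0.001 -0.207]
 [ 0.003 -1.    -0.008]] [ 0.26  0.38 -0.65  1.91  0.28  0.95 -2.3 ]
s8.png red px 0 v None None u NoneTraceback (most recent call last):
  File "<stdin>", line 2, in <module>
  File "pin.py", line 10, in rep
    _,cc,k=blob(b,lo,hi,(235,140,355,270)); print(c,np.round(cc,1),k)
                                                    ~~~~~~~~^^^^^^
    return _wrapfunc(a, 'round', decimals=decimals, out=out)
    return _wrapit(obj, method, *args, **kwds)
    result = getattr(arr, method)(*args, **kwds)
TypeError: unsupported operand type(s) for *: 'NoneType' and 'float'
```

The side view is blocked by the hand, but the pose matches the plan: the fingers are 89 mm on the -x side of the pivot and 1 mm off in y. I'll push along tool z, checking the force in stages.

>>> arm_command(xyz=[[0,-0.005,0.01],[0,0,0.02],[0,0,0.015],[0,0,0.012],[0,0,0]], delta_rot=[[0,0,0],[0,0,0],[0,0,0],[0,0,0],[0,0,0]], jaw=[0,0,0,0,0])

```text
time: 15.35
tool_pos: [0.5575, 0.1059, 0.1995]
tool_rot: [0.444, -0.55, 0.55, -0.445]
force: [0.0, 0.3, -0.3]
finger_gap: 0.0003
```

>>> arm_command(xyz=[[0,0,0.012],[0,0,0.012],[0,0,0.012],[0,0,0.01],[0,0,0]], delta_rot=[[0,0,0],[0,0,0],[0,0,0],[0,0,0],[0,0,0]], jaw=[0,0,0,0,0])

```text
time: 15.85
tool_pos: [0.5931, 0.098, 0.1986]
tool_rot: [0.445, -0.55, 0.55, -0.445]
force: [-0.1, 0.2, -0.1]
finger_gap: -0.0001
```

```bash
cat > lv.py <<'E'
from m import *
import sys
o=ctrl.get_obs(); tx=np.array([.978,-.208,0]); ty=np.array([.208,.978,0]); d=o['tool_pos']-np.array([.5947,.0976,0])
print(o['time'],'s',(d@tx).round(4),'t',(d@ty).round(4),'z',d[2].round(4),o['force'].round(1))
for n,w in(('top',(240,130,390,240)),('side',(235,140,355,270))):
    im=snap(n,n+sys.argv[1]+'.png')
    for c,lo,hi,z in(('blue',(105,130,60),(130,255,255),.197),('green',(50,120,40),(80,255,255),.12)):
        m,cc,k=blob(im,lo,hi,w)
        if cc: P=ray(n,cc,z); e=P-[.5947,.0976,.197]; print(n,c,np.round(cc,1),k,P.round(4),'along x',(e@tx).round(4))
E
python3 lv.py 9
```

```text
15.85 s -0.0016 t 0.0001 z 0.1986 [-0.1  0.2 -0.1]
top green [338.3 182.2] 2542 [ 0.5801 -0.0466  0.12  ] along x 0.0158
side blue [273.2 196.4] 5 [0.6149 0.1025 0.197 ] along x 0.0188
side green [299.4 204.5] 3168 [0.5559 0.0567 0.12  ] along x -0.0295
```

>>> arm_command(xyz=[[0,0,0.005],[0,0,0]], delta_rot=[[0,0,0],[0,0,0]], jaw=[0,0])

```text
time: 16.15
tool_pos: [0.5958, 0.0978, 0.1988]
tool_rot: [-0.445, 0.549, -0.549, 0.445]
force: [-1.1, 1.0, 0.2]
finger_gap: 0.0003
```

>>> arm_command(xyz=[[0,0,0.0025],[0,0,0]], delta_rot=[[0,0,0],[0,0,0]], jaw=[0,0])

```text
time: 16.35
tool_pos: [0.5976, 0.0974, 0.1988]
tool_rot: [-0.445, 0.55, -0.549, 0.445]
force: [0.1, -0.1, -1.5]
finger_gap: -0.0002
```

```bash
python3 lv.py 10
```

```text
16.35 s 0.0029 t 0.0004 z 0.1988 [ 0.1 -0.1 -1.5]
top green [339.3 182.2] 2417 [ 0.5803 -0.0494  0.12  ] along x 0.0166
side blue [272.5 196. ] 10 [0.6173 0.1015 0.197 ] along x 0.0213
side green [299.1 203.9] 3234 [0.5571 0.0549 0.12  ] along x -0.0279
```

Still no stop force, so I'll continue in small steps.

>>> arm_command(xyz=[[0,0,0.002],[0,0,0]], delta_rot=[[0,0,0],[0,0,0]], jaw=[0,0])

```text
time: 16.65
tool_pos: [0.5988, 0.0972, 0.1988]
tool_rot: [-0.445, 0.55, -0.549, 0.445]
force: [-3.3, 0.6, 0.5]
finger_gap: 0.0002
```

>>> arm_command(xyz=[[0,0,0.0015],[0,0,0]], delta_rot=[[0,0,0],[0,0,0]], jaw=[0,0])

```text
time: 16.85
tool_pos: [0.599, 0.0971, 0.1987]
tool_rot: [-0.446, 0.55, -0.549, 0.444]
force: [-6.3, 1.3, 2.5]
finger_gap: 0.0003
```

>>> arm_command(xyz=[[0,0,0.0015],[0,0,0]], delta_rot=[[0,0,0],[0,0,0]], jaw=[0,0])

```text
time: 17.05
tool_pos: [0.5991, 0.0972, 0.1986]
tool_rot: [-0.447, 0.55, -0.548, 0.444]
force: [-8.4, 0.5, 4.5]
finger_gap: 0.0
```

The stop is reached: the force rises without any advance, at s = 4 mm as predicted. Now I'll back off, rise and check.

>>> arm_command(xyz=[[0,0,-0.01],[0,0,-0.03],[0,0,-0.05],[0,-0.03,-0.03],[0,-0.05,0],[0,-0.05,0],[0,-0.03,-0.03],[0,0,-0.04],[0,0,0],[0,0,0]], delta_rot=[[0,0,0],[0,0,0],[0,0,0],[0,0,0],[0,0,0],[0,0,0],[0,0,0],[0,0,0],[0,0,0],[0,0,0]], jaw=[0,0,0,0,0,0,0,0,0,0])

```text
time: 18.05
tool_pos: [0.4534, 0.128, 0.3277]
tool_rot: [0.444, -0.548, 0.551, -0.446]
force: [-0.8, -0.1, -0.6]
finger_gap: -0.0
```

```bash
python3 lv.py 11
python3 - <<'E'
from h import *
a=cv2.imread('pics/top11.png'); b=cv2.imread('pics/side11.png')
for n,i in(('top',a),('side',b)):
    d=cv2.absdiff(i,cv2.imread(f'pics/{n}0.png')).max(2)
    for q,(l,t,w,h) in {'top':{'spray':(152,216,50,36),'pot':(425,228,48,40),'trowel':(181,131,39,73),'tray':(415,135,73,54)},'side':{'spray':(298,293,35,55),'pot':(358,110,36,38),'trowel':(217,285,63,57),'tray':(279,100,55,45)}}[n].items(): print(n,q,d[t:t+h,l:l+w].max(),d[t:t+h,l:l+w].mean().round(2))
cv2.imwrite('pics/c11.png',np.hstack([cv2.resize(a[130:240,245:385],None,fx=3,fy=3,interpolation=2),cv2.resize(b[140:250,240:365],None,fx=3,fy=3,interpolation=2)]))
E
```

```text
18.05 s -0.1445 t 0.0003 z 0.3277 [-0.8 -0.1 -0.6]
top blue [285.7 162.1] 73 [0.6221 0.093  0.197 ] along x 0.0278
top green [312.7 183. ] 5330 [0.5771 0.0243 0.12  ] along x -0.002
side blue [272.5 193.3] 56 [0.62   0.0922 0.197 ] along x 0.0259
side green [294.4 204.2] 3272 [0.5704 0.0589 0.12  ] along x -0.0157
top spray 147 58.91
top pot 13 3.0
top trowel 68 3.07
top tray 65 10.0
side spray 6 3.22
side pot 6 3.3
side trowel 7 3.96
side tray 169 56.87
```

View pics/c11.png

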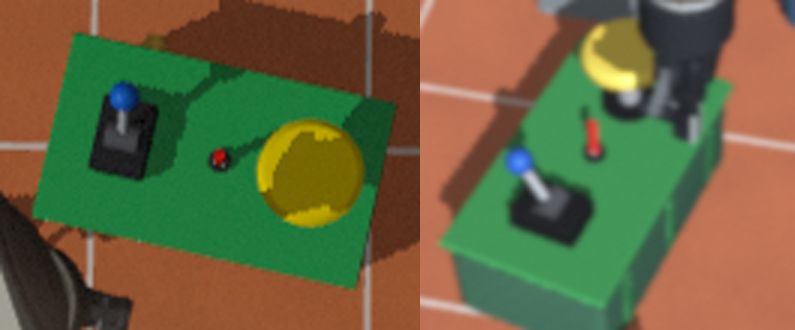

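The crops show the blue ball on the +x side of its block, the pin up, the pad up and the gripper clear. The side picture shows the spray bottle, pot and trowel unchanged. The large differences are where the arm or its shadow covers the view: the spray bottle from the top, the tray from the side.

```bash
python3 -c "
from h import *
print(ctrl.hand_in(), ctrl.get_obs()['time'])"
```

```text
the job is handed in; nothing more can be done
the job is handed in; nothing more can be done
```

The job is done and handed in at about 18 s on the robot's clock; no verdict was reported.

**Pumping:** I made seven full plunger strokes with the closed fingertips. Each went down to the stop at 25–29 N, and the fingers came clear of the pad every time. The white band showed at the pin's foot after stroke 6, and stroke 7 left the pin unchanged, so it was fully out before I touched the lever.

**Lever:** I pushed it over to its +x stop, where the force rose to about 8 N without any further movement. I then backed off and rose clear.

**Last checks:**
- **Lever:** the blue ball measured 26–28 mm to the +x side, against 29 mm nominal, which is within the measuring error.
- **Plunger and pin:** both were up.
- **Tank:** its outline moved by less than a third of a pixel in the top view.
- **Contact:** the robot was touching nothing.
- **Bystanders:** the pot and trowel looked unchanged in the side view, and the pot in the top view too. The trowel's top view showed only a local difference, which I put down to shadow.
- **Less certain:** the spray bottle was hidden by the arm from the top but unchanged from the side. The seed tray was hidden from the side, and its top view differed moderately, which I took to be the arm's shadow. I did not check the tray any further.

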